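# Find the full cell tin in the locked rack

## Task

On the battery bench, unlock the tin rack: push the lug of its keeper bar to the left along the slide until the spring detent snaps in and the bar stays there. Then heft the three identical tins one at a time from left to right (left as the robot sees it), lifting each a few centimetres clear of the rack and setting it back in its own nest before lifting the next. Finish while holding the heaviest tin upright in the gripper at least 10 cm above the rack's deck, with the other two standing in their nests, the bar still unlocked and everything else on the bench left alone and no tin tipped over.

Things in the scene. Friction and masses are not known exactly. Their poses are not given: they have to be found in the camera images.
- rack: fixed black plastic rack, deck 125 (x) by 470 mm (y), 15 mm thick, turned up to 0.25 rad. Origin: on the table surface straight below the middle nest; x away from the robot, y to the robot's left along the row of three nests (125 mm pitch), z up. Lips 8 mm high leave each tin a 70 x 70 mm nest, 5 mm clear all round
- keeper (a joint): slide of the keeper bar along the rack's +y, m: 0 to 0.015 at the start (locked), 0.060 snapped into the detent (open), its end stop. Friction under 1 N; at 0.039 it meets a sprung pin and resists with up to 6 N until 0.050; past that the pin pushes it on by itself to 0.060 and holds it there with about 4 N
- bar_mid (a point): middle of the aluminium keeper bar behind the tins, 16 mm wide, underside 113 and top 123 mm above the table; two posts carry it. Its three tabs, 16 mm wide, reach forward to x = 20 mm in the rack: locked, they overlap the tins' tops 4 mm above them and bar lifting; open, they lie in the gaps left of each tin. At joint q: x = 60, y = 5 + 1000 q mm in the rack
- lug_top (a point): centre of the top of the upright black plastic lug at the left end of the keeper bar, 26 mm (x) by 12 mm (y), standing 31 mm above the bar; top 154 mm above the table. At joint value q it lies at x = 60 mm, y = 168 mm + q in the rack frame
- tin_left: closed square steel tin, 60 x 60 mm (lid rim 62), 95 mm tall, standing in the left nest; the three look the same and weigh 0.17 to 0.7 kg with their unseen contents; one is heavier than either other by at least 0.2 kg. Origin: centre of its underside; z up, x and y square to its sides, along the rack's x and y within 0.03 rad at the start
- tin_middle: closed square steel tin, 60 x 60 mm (lid rim 62), 95 mm tall, standing in the middle nest; the three look the same and weigh 0.17 to 0.7 kg with their unseen contents; one is heavier than either other by at least 0.2 kg. Origin: centre of its underside; z up, x and y square to its sides, along the rack's x and y within 0.03 rad at the start
- tin_right: closed square steel tin, 60 x 60 mm (lid rim 62), 95 mm tall, standing in the right nest; the three look the same and weigh 0.17 to 0.7 kg with their unseen contents; one is heavier than either other by at least 0.2 kg. Origin: centre of its underside; z up, x and y square to its sides, along the rack's x and y within 0.03 rad at the start
- nest_left (a point): centre of the left nest's floor, on the deck 15 mm above the table, at y = 125 mm in the rack
- nest_middle (a point): centre of the middle nest's floor, on the deck 15 mm above the table, at y = 0 mm in the rack
- nest_right (a point): centre of the right nest's floor, on the deck 15 mm above the table, at y = -125 mm in the rack
- cell: bystander: loose bare cylinder cell, 21 mm across, 68 mm tall, upright on the right end of the rack's deck; origin centre of its underside
- screwdriver: bystander: loose screwdriver lying in front of the rack (towards the robot), roughly along the rack; origin near its middle, underside
- jar: bystander: loose closed clear jar, 54 mm across, 70 mm tall, just behind the rack; origin centre of its underside
- tape: bystander: loose roll of green tape lying flat, 80 mm across, 25 mm high; origin centre of its underside
- mug: bystander: loose white mug, about 80 mm across, 90 mm tall; origin centre of its underside
- spacer: bystander: loose black cell spacer plate with three holes, 85 x 44 x 12 mm, lying flat; origin centre of its underside
Mind the look-alikes: they are no part of the job. What is shaped like the tin_left but red is not meant. What is shaped like the tin_middle but orange or purple is not meant.

How it is judged:
By the outcome, as a careful person would: the job done as asked, in the order asked, and still so for the second after the job is handed in, while the arm keeps its last pose, push and grip.
It also fails if it takes over 72 s, if anything falls off the work surface, if the arm or the gripper's body presses on something with over 40 N, if the wrist force passes 120 N, or if a joint passes its speed limit or range.

## Robot

A 7-joint arm with a two-finger parallel gripper is mounted at the origin on the work surface. World frame = base frame: x ahead of the robot, y to its left, z up, the work surface at z = 0. Lengths are in mm, angles in rad, forces in N, time in s.
With the tool pointing down it reaches from about 400 to 750 mm from the base axis. Payload 19.5 kg.
Tool frame: the origin (TCP) lies between the finger pads; the fingertips stand 17 mm ahead of it and the grasp point (between the pads) lies 2 mm behind it; z points along the fingers, y is the line along which they close (so a half turn about z gives the same grasp; the last joint's range is limited). The gripper opens to 85 mm and grips with 20 to 120 N. Pads are 22 mm wide; open, the fingers measure 114 mm over their backs; the gripper's body (76 mm by 85 mm) begins 54 mm behind the grasp point. The pads swing forward as they close: fully open they stand 13 mm farther back than shut.
Start: joints at [-1.312, 0.707, -0.028, 1.485, 0.022, 0.951, -0.075], TCP at [170.351, 549.158, 222.568] pointing down, gripper open.
Joint ranges: [-2.71, 2.71], [-0.32, 2.16], [-1.57, 1.52], [0, 2.45], [-1.46, 4.6], [0, 2.02], [-2.83, 2.83]. Speed limits (rad/s): [1.89, 1.89, 2.57, 2.57, 3.01, 3.01, 3.01].

## Interface

Orientations are given as a unit quaternion [x, y, z, w].
In Python, from workcell import ctrl gives the robot as it stands. The module is installed in compiled form; this text tells all that it offers.
- The arm moves only by the tool step_arm, never from a script. Its argument "deltas" is one flat list of numbers, 5 for each row, row after row: the closure, from -1 (fully open) to 1 (shut), then the shift along the tool's x, y, z in m, then the turn about the tool's z in rad. A call has 1 to 20 rows; each row shifts and turns the commanded pose from where the row before left it, along the tool's axes as they then stand; what a row does not reach is not made up. A row lasts 1/12 s, in which the tool goes at most 41.7 mm and 7.16 degrees, less where a joint would pass 70% of its speed; a pose out of reach is approached as far as the arm can. A call with a gripper value outside its range is refused whole. The fingers move at their own pace and stop on an object; "force" is the grip in N (left out, the last holds). Time passes only in rows, so rows that do not move let the fingers close. It gives the time, the measured TCP pose, the force, the opening and the grip force at its end, in the units of the state.
- ctrl.get_state(): the state, without advancing time (a new reading comes with each control period).
- ctrl.capture(name): name is "scene" or "top" or "wrist"; returns a dict with "img" (384x512x3 uint8, red, green, blue), "range_z" (384x512 float32, mm along the optical axis (not along the pixel's ray), 0 where there is no reading), "camera_matrix" (3x3 intrinsics, pixels), "rvec" (rotation vector, rad) and "tvec" (3), from world to camera coordinates, as OpenCV has them; the wrist camera has in their place "mount" (4x4, takes a point from camera to tool coordinates, whose origin is the TCP and whose axes are the flange's). Camera axes: x right, y down, z forward; pixel columns grow to the right and rows downward; lengths in mm; the calibration is good to about 2 mm. A picture is of the moment at which its call begins: read the wrist's pose just before it.
- ctrl.close_job(): hands the job in; it is judged then, once.
The state is a dict: "time": time; "joints": joint angles; "joint_velocities": joint speeds; "joint_torque": joint torques, N m; "eef_pos": TCP position; "orientation": TCP orientation; "contact_force": force on the tool from outside, world axes, zero at the start; "wrist_torque": the same for the moment, N m; "width": finger opening in mm; "gripper_force": force on a finger pad.
Only numpy, scipy, OpenCV 4.12 (cv2) and the standard library are available. Lean on these libraries where they do the work, as an engineer would, in place of code of your own. Each camera call takes 0.05 s, during which the arm holds its last target. There are 200 camera calls.

## Working session

There is one attempt and no reset: what is moved stays moved. The work goes in short steps, Python scripts to look and compute and a tool call to move; the robot and the scene stay as the last step left them, time stands still between calls to the robot, and variables do not carry over. Pictures are saved under pics/ and viewed, at most 10 in all, crops included, and the job is handed in when it is done.

Besides the shell and the picture viewer there is one more tool, called after "Emit:" as name(argument=value, ...), one argument or row to a line, values as JSON. step_arm: Moves the arm, as the interface text tells. Its arguments: {"type":"object","properties":{"deltas":{"type":"array","items":{"type":"number"}},"force":{"type":"number"}},"required":["deltas"]}

```bash
mkdir -p pics; python3 - <<'E'
from workcell import ctrl
import cv2,numpy as np,pickle
s=ctrl.get_state();print(s)
d={}
for n in("scene","top","wrist"):
    c=ctrl.capture(n);d[n]=c
    print(n,c["camera_matrix"].tolist(),[c[k].tolist() for k in("rvec","tvec","mount") if k in c])
    cv2.imwrite(f"pics/{n}0.png",c["img"][:,:,::-1])
pickle.dump((s,d),open("c0.pkl","wb"))
im=[cv2.resize(d[n]["img"],(800,600),interpolation=cv2.INTER_CUBIC)[:,:,::-1] for n in("scene","top")]
cv2.imwrite("pics/sceneL.png",im[0]);cv2.imwrite("pics/topL.png",im[1])
E
```

```text
{'time': 0.0, 'joints': array([-1.3116953 ,  0.70710278, -0.02761679,  1.48501002,  0.02197705,
        0.95093288, -0.07550719]), 'joint_velocities': array([ 0.00110576,  0.00018645, -0.00201668,  0.00112935,  0.00047547,
       -0.00050699, -0.00120408]), 'joint_torque': array([-2.66900370e-04, -8.83203435e+01,  1.23471580e+00, -2.36162585e+01,
        1.68709358e-02,  6.55774129e-03,  3.69594659e-06]), 'eef_pos': array([170.27453143, 548.90440844, 222.12500471]), 'orientation': array([ 1.49844192e-01,  9.88709455e-01, -5.70675494e-04, -7.60574095e-05]), 'contact_force': array([-0.63389369,  0.18397283,  0.14985723]), 'wrist_torque': array([ 0.0204395 , -0.01780456,  0.01125533]), 'gripper_force': 0.0, 'width': 85.36964996988192}
scene [[406.37534861523335, 0.0, 258.47459494424834], [0.0, 406.37534861523335, 185.05354529576], [0.0, 0.0, 1.0]] [[2.1497656504628493, 0.7115669076010399, -0.3377806177786169], [-419.70077405878936, -110.85648228172528, 1495.185843851153]]
top [[454.78848341639195, 0.0, 260.60320108743434], [0.0, 454.78848341639195, 190.7527054019643], [0.0, 0.0, 1.0]] [[2.0606439307323727, -2.1658719422309063, 0.21503361588604422], [12.143579804278868, 527.8904985591656, 1245.1245129755903]]
wrist [[276.4871907265111, 0.0, 254.00135127716257], [0.0, 276.4871907265111, 195.02677954569066], [0.0, 0.0, 1.0]] [[[0.0004774235079194571, -0.9615635755473712, -0.27458197728064065, 69.4658504952754], [0.9999998176907322, 0.00035755742142815403, 0.0004865913982846004, 0.6707871569878732], [-0.0003697097409981565, -0.2745821595319741, 0.9615635709517395, -150.53180104273724], [0.0, 0.0, 0.0, 1.0]]]
```

View pics/sceneL.png

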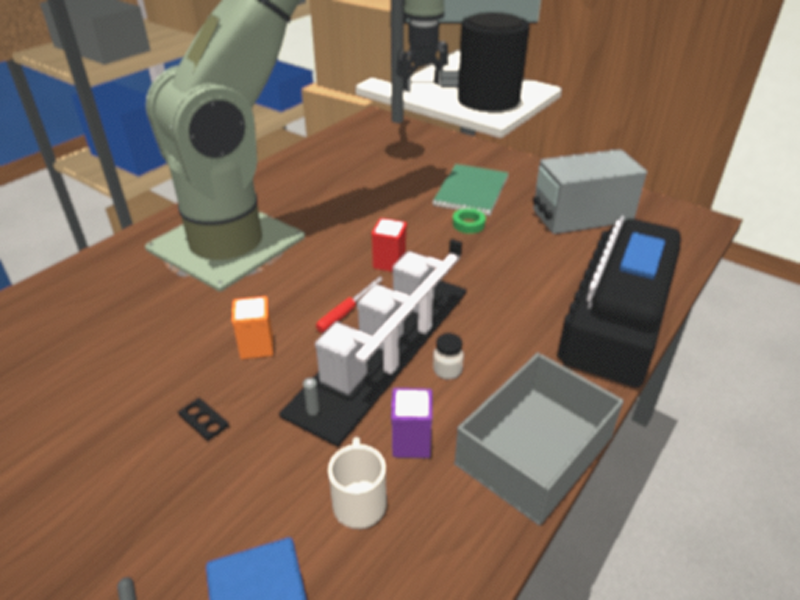

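View pics/topL.png

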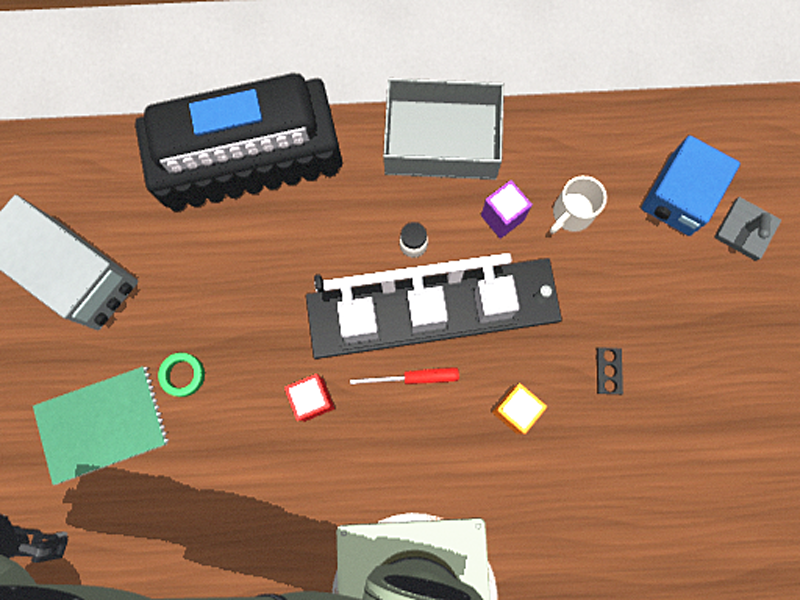

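The three white tins are at (357,318), (427,306) and (498,297) in the top view, and the black lug is at (319,284). Three look-alikes are not wanted: red at (308,397), orange at (521,408) and purple at (507,205). Next is a close crop of both views.

```bash
python3 - <<'E'
import pickle,cv2,numpy as np
s,d=pickle.load(open("c0.pkl","rb"))
t=d["top"]["img"][155:235,190:370,::-1];q=d["scene"]["img"][145:290,175:310,::-1]
cv2.imwrite("pics/crT.png",cv2.resize(t,None,fx=4.4,fy=4.4,interpolation=cv2.INTER_CUBIC))
cv2.imwrite("pics/crS.png",cv2.resize(q,None,fx=4,fy=4,interpolation=cv2.INTER_CUBIC))
E
```

```text
(no output)
```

View pics/crT.png

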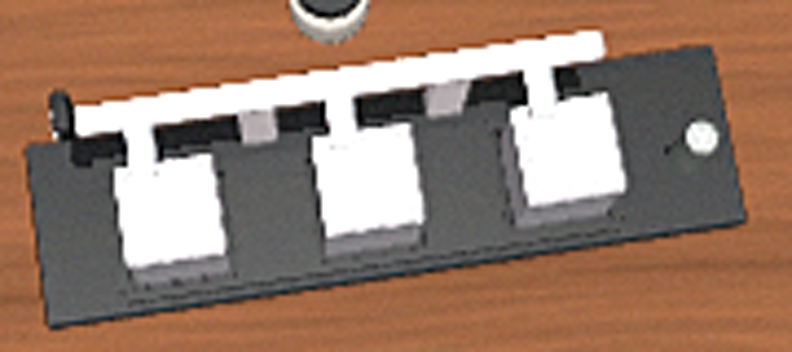

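View pics/crS.png

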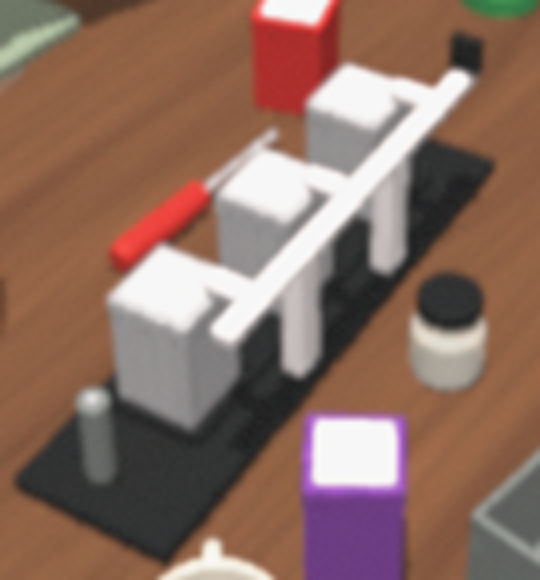

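The crops show the white tins locked under the tabs, with top centres at about (170,211), (368,181) and (567,150) in the top crop. The lug is at (60,100), the cell stands on the right end of the deck and the jar is behind the rack. I'll measure with both views plus depth.

```bash
cat > h.py <<'E'
import numpy as np,cv2
from scipy.spatial.transform import Rotation as R
def P(c): return c["camera_matrix"]@np.c_[cv2.Rodrigues(c["rvec"])[0],c["tvec"]]
def tri(a,b,pa,pb):
    X=cv2.triangulatePoints(P(a),P(b),np.float64(pa).T,np.float64(pb).T);return (X[:3]/X[3]).T
def plane(c,uv,z):
    p=P(c);return np.array([np.linalg.solve(np.c_[p[:,:2],-np.r_[u,1]],-(p[:,2]*z+p[:,3]))[:2] for u in uv])
def wristcam(c,s):
    T=np.eye(4);T[:3,:3]=R.from_quat(s["orientation"]).as_matrix();T[:3,3]=s["eef_pos"]
    M=np.linalg.inv(T@c["mount"]);return dict(camera_matrix=c["camera_matrix"],rvec=cv2.Rodrigues(M[:3,:3])[0],tvec=M[:3,3])
def depth(c,uv):
    M=cv2.Rodrigues(c["rvec"])[0];o=[]
    for u in uv:
        z=np.median(c["range_z"][int(u[1])-1:int(u[1])+2,int(u[0])-1:int(u[0])+2])
        o.append(M.T@(z*np.linalg.solve(c["camera_matrix"],np.r_[u,1])-np.ravel(c["tvec"])))
    return np.array(o)
E
python3 - <<'E'
from h import *;import pickle
np.set_printoptions(precision=1,suppress=True)
s,d=pickle.load(open("c0.pkl","rb"));t,c=d["top"],d["scene"]
tp=lambda L:np.array(L)/4.4+[190,155]-.4
sp=lambda L:np.array(L)/4+[175,145]-.4
tt=tp([(170,211),(368,181),(567,150),(61,100),(702,130)]);ss=sp([(354,95),(268,184),(165,288),(467,42),(93,395)])
print("tri L M R lug cell\n",tri(t,c,tt,ss));print("depth\n",depth(t,tt))
TC=[(115,168),(212,155),(227,255),(125,268),(312,138),(410,125),(424,223),(327,238),(510,108),(608,94),(625,192),(527,208)]
a=plane(t,tp(TC),110);
m=a.reshape(3,4,2).mean(1);print("tin centres",m)
k=plane(t,tp([(25,147),(48,328),(746,220),(712,45)]),15);print("deck",k,k.mean(0))
v=m[0]-m[2];print("yaw tins",np.arctan2(-v[0],v[1]),np.linalg.norm(v))
v=k[0]+k[1]-k[2]-k[3];print("yaw deck",np.arctan2(-v[0],v[1]))
print("lug",plane(t,tp([(61,100)]),154), "lug wrist view", (P(wristcam(d["wrist"],s))))
# others
o=np.array([(357,378),(430,377),(460,376),(414,240),(308,397)])/1.5625;print("driver,jar,red",depth(t,o))
cv2.imwrite("pics/w0L.png",cv2.resize(d["wrist"]["img"],(800,600))[:,:,::-1])
E
```

```text
tri L M R lug cell
 [[ 486.9   74.4  109.1]
 [ 500.   -48.8  107.7]
 [ 513.1 -174.1  106.9]
 [ 549.7  134.3  151.6]
 [ 526.4 -262.3   87.3]]
depth
 [[ 488.1   75.6  109.4]
 [ 500.7  -47.6  110.1]
 [ 514.2 -172.1  109.2]
 [ 551.3  135.8  153.2]
 [ 527.9 -261.9   84.5]]
tin centres [[ 487.9   75.7]
 [ 500.8  -47.7]
 [ 513.9 -172.3]]
deck [[ 553.8  177.7]
 [ 431.3  165.1]
 [ 480.1 -299.8]
 [ 600.9 -288. ]] [516.5 -61.3]
yaw tins 0.10457776127316003 249.35767147326337
yaw deck 0.10272764016869004
lug [[551.1 135.7]] lug wrist view [[   148.4    243.3   -244.5 -63108.2]
 [   305.1    -94.6   -111.6  63746.9]
 [     0.3     -0.1     -1.     377.8]]
driver,jar,red [[ 391.8   86.5   -0.5]
 [ 384.7  -48.7   23.7]
 [ 385.9 -105.3    0.9]
 [ 633.2  -31.9   67.7]
 [ 354.3  165.1   94.9]]
```

View pics/w0L.png

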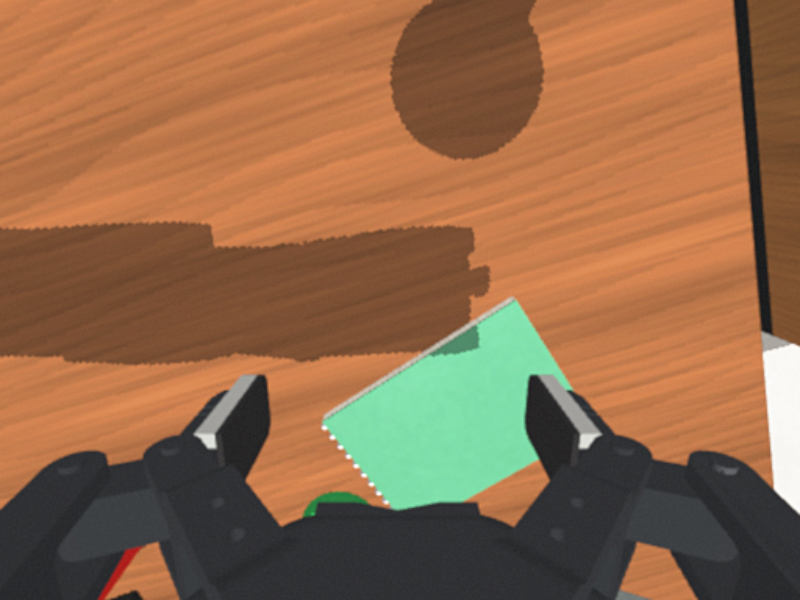

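The wrist view shows only the bench and the notepad, so nothing near the rack yet. The rack yaw is about 0.104 rad, and triangulation puts the tin tops at 107–109 mm, which agrees with the depth reading. I'll move over the rack with the tool turned to its axes.

Emit:
step_arm(
  deltas=[-1,0,0,0,-0.101,-1,0,0,0,-0.101,-1,0,0,0,-0.101,-1,0,0,0,-0.101,-1,-0.016,-0.034,0,0,-1,-0.016,-0.034,0,0,-1,-0.016,-0.034,0,0,-1,-0.016,-0.034,0,0,-1,-0.016,-0.034,0,0,-1,-0.016,-0.034,0,0,-1,-0.016,-0.034,0,0,-1,-0.016,-0.034,0,0,-1,-0.016,-0.034,0,0,-1,-0.016,-0.034,0,0,-1,-0.016,-0.034,0,0,-1,-0.016,-0.034,0,0,-1,-0.016,-0.034,0,0,-1,-0.016,-0.034,0,0,-1,-0.016,-0.034,0,0,-1,-0.016,-0.034,0,0],
)

```text
time: 1.82
eef_pos: [481.6, 32.5, 222.6]
orientation: [-0.051, 0.999, -0.0, -0.0]
contact_force: [1.4, 1.0, 0.9]
width: 85.7
gripper_force: 0.0
```

```bash
python3 - <<'E'
from h import *;from workcell import ctrl;import pickle
s=ctrl.get_state();c=ctrl.capture("wrist");pickle.dump((s,c),open("c1.pkl","wb"))
print(s["eef_pos"],s["orientation"],s["joints"],s["time"],s["contact_force"])
cv2.imwrite("pics/w1.png",cv2.resize(c["img"],(800,600),interpolation=cv2.INTER_CUBIC)[:,:,::-1])
E
```

```text
[481.61683755  32.45463028 222.60365243] [-5.14641384e-02  9.98674840e-01 -3.97202533e-05 -6.57269601e-05] [ 0.0143632   0.57848175 -0.25317465  1.80582189  0.19570742  0.78180047
  1.33501368] 1.8167 [1.42933319 1.03127256 0.93656399]
```

View pics/w1.png

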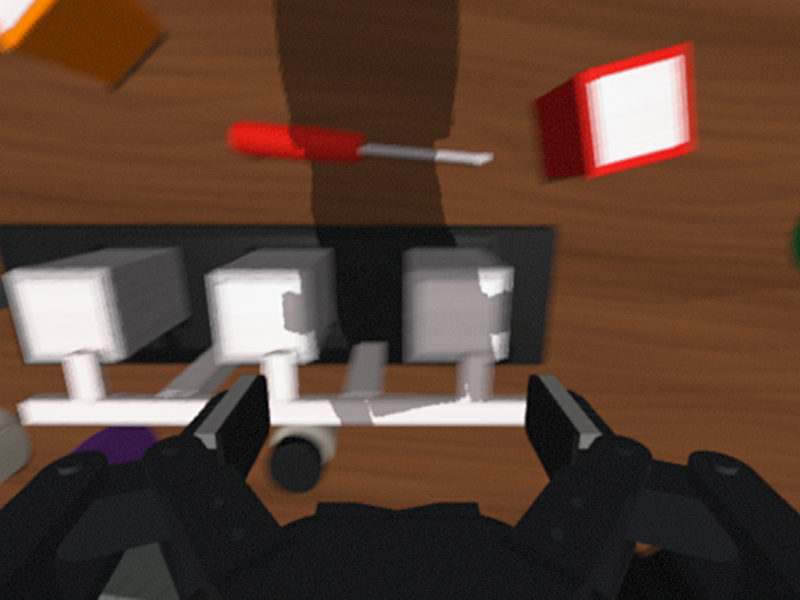

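The wrist view shows the tin tops centred at about (458,315), (263,316) and (62,316), with the bar's front edge at y≈397. The right finger hides the lug. The tool is aligned with the rack.

```bash
python3 - <<'E'
from h import *;import pickle
np.set_printoptions(precision=1,suppress=True)
s,c=pickle.load(open("c1.pkl","rb"));w=wristcam(c,s)
s0,d=pickle.load(open("c0.pkl","rb"));t=d["top"]
u=np.array([(458,315),(263,316),(62,316)])/1.5625-.2
tt=np.array([(170,211),(368,181),(567,150)])/4.4+[190,155]-.4
m=plane(w,u,110);print(m, tri(w,t,u,tt))
B=plane(w,np.array([(25,412),(450,412)])/1.5625,123);print("bar",B)
print("lug top",plane(t,np.array([(62,113)])/4.4+[190,155]-.4,154))
ax=s["orientation"];Rm=R.from_quat(ax).as_matrix()
for p in [*m,*B,*plane(t,np.array([(62,113)])/4.4+[190,155]-.4,154)]:
  print(Rm[:2,:2].T@(p-s["eef_pos"][:2]))
E
```

```text
[[ 490.    73. ]
 [ 503.5  -50.7]
 [ 516.8 -178.2]] [[ 489.2   75.1  107. ]
 [ 498.3  -47.   123.5]
 [ 512.2 -170.6  119.9]]
bar [[ 580.6 -198.9]
 [ 552.1   75.1]]
lug top [[543.  135.3]]
[-12.5  39.4]
[-13.3 -85. ]
[ -13.3 -213.2]
[ -74.6 -240.3]
[-74.5  35.1]
[-71.7  96. ]
```

Emit:
step_arm(
  deltas=[1,0,0,0,0,1,-0.01,0.005,0,0,1,-0.02,0.01,0,0,1,-0.02,0.01,0,0,1,-0.02,0.01,0,0,1,-0.004,0,0.01,0,1,0,0,0.015,0,1,0,0,0.015,0,1,0,0,0.01,0,1,0,0,0,0,1,0,0,0,0,1,0,0,0,0],
  force=40,
)

```text
time: 2.87
eef_pos: [551.1, 77.2, 173.2]
orientation: [-0.052, 0.999, 0.0, 0.0]
contact_force: [-1.0, 0.4, 0.1]
width: -0.2
gripper_force: 0.0
```

```bash
python3 - <<'E'
from h import *;from workcell import ctrl;import pickle
s=ctrl.get_state();c=ctrl.capture("wrist");print(s["eef_pos"],s["orientation"],s["width"])
cv2.imwrite("pics/w2.png",cv2.resize(c["img"],(800,600),interpolation=cv2.INTER_CUBIC)[:,:,::-1])
E
```

```text
[551.05442961  77.1972574  173.21577413] [-5.17513993e-02  9.98659963e-01  3.88340463e-05  2.62129650e-04] -0.17855358386871673
```

View pics/w2.png

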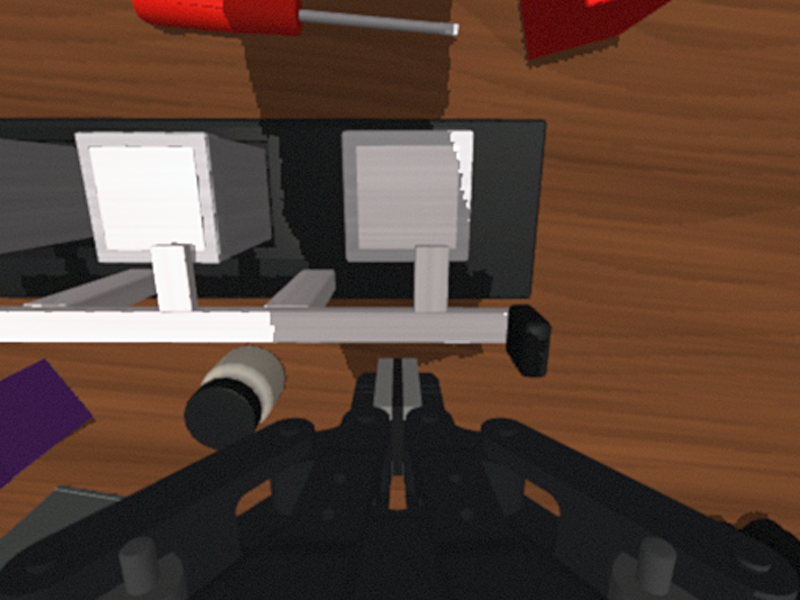

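This picture is sharp. The left tin's rim corners are (342,131), (473,131), (467,261) and (347,262), and the middle tin's are (76,132), (207,133), (220,262) and (98,262). The lug top is at about (537,348), to the right of the closed fingers.

```bash
python3 - <<'E'
from h import *;from workcell import ctrl
np.set_printoptions(precision=1,suppress=True)
s=ctrl.get_state();c=ctrl.capture("wrist");w=wristcam(c,s)
Rm=R.from_quat(s["orientation"]).as_matrix()
f=lambda L,z:(plane(w,np.array(L)/1.5625-.2,z)-s["eef_pos"][:2])@Rm[:2,:2]
L=f([(342,131),(473,131),(467,261),(347,262)],110);M=f([(76,132),(207,133),(220,262),(98,262)],110)
print(L,L.mean(0),M.mean(0));print("lug",f([(537,348),(523,322),(549,322),(525,376),(547,376)],154));print("bar",f([(300,310),(300,342)],123))
print("tab",f([(415,246),(447,246),(155,246),(191,246)],123),"rack end",f([(545,121),(530,297)],15))
E
```

```text
[[ 91.6 -24.9]
 [ 91.6  35.6]
 [ 31.   35.6]
 [ 30.5 -24.5]] [61.2  5.5] [  60.7 -118. ]
lug [[  1.9  59.5]
 [ 13.4  52.7]
 [ 13.4  63.4]
 [-11.   55.5]
 [-11.   64.9]]
bar [[  9.3 -46.5]
 [ -7.3 -47.5]]
tab [[  40.4    8.9]
 [  40.4   23.8]
 [  40.3 -112. ]
 [  40.3  -95.3]] rack end [[107.8  98.6]
 [-12.9  98.9]]
```

Emit:
step_arm(
  deltas=[1,0,0,0.0125,0,1,0,0,0.0125,0,1,0,0,0,0,1,0,0.01,0,0,1,0,0.01,0,0,1,0,0.01,0,0,1,0,0.006,0,0,1,0,0.006,0,0,1,0,0.006,0,0,1,0,0.006,0,0,1,0,0.006,0,0,1,0,0.006,0,0,1,0,0,0,0],
)

```text
time: 4.05
eef_pos: [544.0, 143.9, 147.6]
orientation: [-0.052, 0.999, 0.0, -0.0]
contact_force: [-0.1, 0.3, 0.8]
width: 0.0
gripper_force: 0.0
```

Emit:
step_arm(
  deltas=[1,0,0.005,0,0,1,0,0.005,0,0,1,0,0.003,0,0,1,0,0,0,0],
)

```text
time: 4.38
eef_pos: [542.8, 156.2, 147.6]
orientation: [-0.052, 0.999, 0.0, -0.0]
contact_force: [-0.4, 0.7, 0.1]
width: -0.1
gripper_force: 0.0
```

```bash
python3 - <<'E'
from h import *;from workcell import ctrl
s=ctrl.get_state();c=ctrl.capture("wrist");print(s["eef_pos"],s["contact_force"])
cv2.imwrite("pics/w3.png",c["img"][:,:,::-1])
E
```

```text
[542.77297014 156.22145016 147.58411168] [-0.39108986  0.70408289  0.12143432]
```

View pics/w3.png

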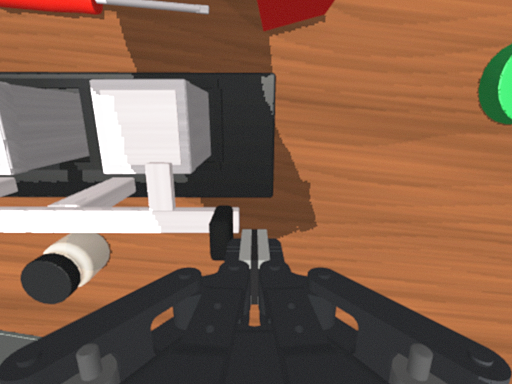

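The lug top now shows at about (221,235), to the left of the fingertips at (255,235). I need to check where everything actually is.

```bash
python3 - <<'E'
from h import *;from workcell import ctrl
np.set_printoptions(precision=1,suppress=True)
s=ctrl.get_state();c=ctrl.capture("wrist");w=wristcam(c,s);w["range_z"]=c["range_z"]
Rm=R.from_quat(s["orientation"]).as_matrix()
g=lambda L:(depth(w,np.array(L))-s["eef_pos"])@Rm*[1,1,-1]+[0,0,s["eef_pos"][2]]
print("lug pts",g([(216,225),(221,235),(221,248),(228,240),(228,225)]))
print("finger",g([(248,236),(262,236),(248,250),(272,250),(236,254)]))
print("tab,tin,bar",g([(160,188),(150,188),(170,188),(140,125),(150,220),(234,220)]))
cv2.imwrite("pics/w3c.png",cv2.resize(c["img"][150:290,130:330,::-1],None,fx=4,fy=4,interpolation=cv2.INTER_CUBIC))
E
```

```text
lug pts [[ 10.2 -20.8 153.1]
 [  4.3 -18.1 153.4]
 [ -3.8 -18.3 153.5]
 [  0.8 -14.3 152.7]
 [  9.9 -14.1 152.3]]
finger [[ 10.3  -2.4 168.2]
 [ 10.2   4.7 167.9]
 [ 10.3  -2.1 183.4]
 [  6.5   9.4 175.9]
 [  6.3  -7.9 179.7]]
tab,tin,bar [[ 23.5 -61.4 121.4]
 [ 23.6 -67.9 121.6]
 [ 23.5 -54.8 121.4]
 [ 63.5 -74.8 109.5]
 [  1.3 -70.  122.1]
 [  2.5 -12.7 125.3]]
```

View pics/w3c.png

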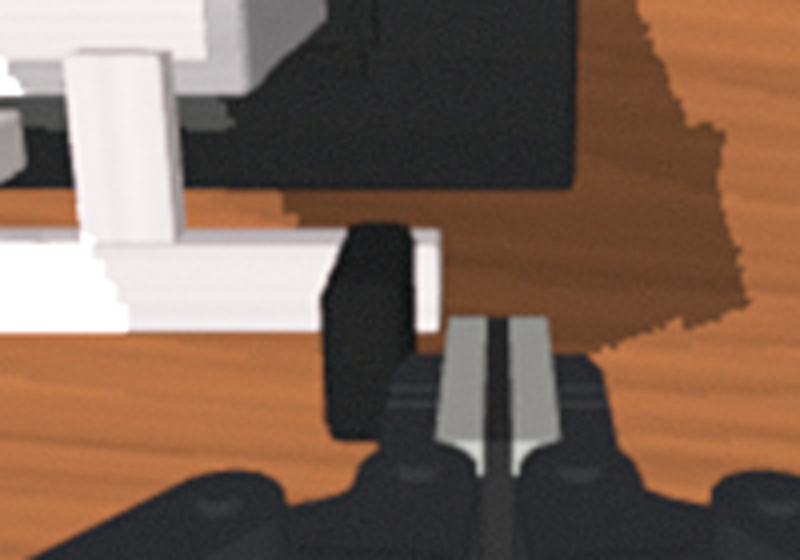

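The lug has barely moved, and the finger depths end above its top, so the fingers passed over it. I'll measure the true fingertip level, open and shut.

```bash
python3 - <<'E'
from h import *;from workcell import ctrl;import pickle
np.set_printoptions(precision=1,suppress=True)
def cloud(s,c):
    z=c["range_z"];v,u=np.mgrid[:384,:512];K=c["camera_matrix"]
    p=np.stack([(u-K[0,2])*z/K[0,0],(v-K[1,2])*z/K[1,1],z,np.ones_like(z)],-1)@c["mount"].T
    return p[...,:3],z>0
s=ctrl.get_state();c=ctrl.capture("wrist")
for nm,(S,C) in dict(shut=(s,c),open=pickle.load(open("c1.pkl","rb"))).items():
    p,ok=cloud(S,C);q=p[ok]
    m=(abs(q[:,0])<25)&(abs(q[:,1])<65)&(q[:,2]<70)
    if nm=="shut": m&=(q[:,1]>-12)
    q=q[m];o=np.sort(q[:,2]);print(nm,len(q),"max tool z",o[-30:])
    for a in range(-60,30,6):
        k=q[(q[:,2]>=a)&(q[:,2]<a+6)]
        if len(k):print(a,len(k),k.min(0),k.max(0))
E
```

```text
shut 28297 max tool z [26.2 26.3 26.4 26.4 26.4 26.4 26.4 26.5 26.5 26.8 26.9 26.9 27.  27.2
 27.4 28.  28.6 28.9 29.2 30.  30.  30.1 30.4 31.1 31.5 31.6 33.2 33.4
 33.5 34. ]
-60 1343 [-12.4 -12.  -60. ] [ 13.9  35.7 -54. ]
-54 459 [ -7.8 -12.  -54. ] [ 13.6  30.7 -48. ]
-48 556 [-11.7  -9.3 -47.9] [ 11.6  11.1 -42. ]
-42 248 [  5.9 -11.9 -42. ] [ 11.2  14.4 -36. ]
-36 324 [  5.7 -11.9 -36. ] [ 11.1  14.5 -30. ]
-30 291 [  5.6 -12.  -30. ] [ 11.   14.3 -24. ]
-24 249 [  5.7 -12.  -24. ] [ 11.   14.5 -18. ]
-18 156 [  5.7 -12.  -18. ] [ 11.   13.3 -12.3]
-12 4 [  9.7  -5.3 -12. ] [ 10.    6.  -11.5]
18 1 [-0.9 -9.5 23.6] [-0.9 -9.5 23.6]
24 114 [ -7.7 -11.7  24.1] [ 7.8 -8.8 30. ]
open 37488 max tool z [-22.  -22.  -22.  -22.  -22.  -21.9 -21.9 -21.9 -21.8 -21.8 -21.8 -21.8
 -21.8 -21.7 -21.6 -21.6 -21.6 -21.6 -21.6 -21.6 -21.5 -21.5 -21.4 -21.4
 -21.2 -21.1 -20.9 -20.9 -20.6 -20.3]
-60 835 [ -1.9 -51.9 -60. ] [ 11.5  53.6 -54. ]
-54 781 [-10.3 -55.6 -54. ] [ 11.4  57.2 -48. ]
-48 829 [-11.8 -55.5 -48. ] [ 11.5  57.4 -42. ]
-42 731 [-12.2 -55.7 -42. ] [ 11.1  57.8 -36. ]
-36 627 [-11.9 -55.7 -36. ] [ 11.1  57.4 -30.1]
-30 478 [-12.2 -53.9 -30. ] [ 11.3  55.7 -24. ]
-24 117 [-11.4 -42.2 -24. ] [  9.3  44.  -20.3]
```

Measured fingertips lie 12 mm behind the reported TCP when shut and about 21 mm behind when open, some 29 mm higher than the text says. I'll use the measured values: go back, descend 30 mm and push.

Emit:
step_arm(
  deltas=[1,0,-0.02,-0.003,0,1,0,-0.03,0,0,1,0,-0.027,0,0,1,0,0,0,0,1,0,0,0.011,0,1,0,0,0.011,0,1,0,0,0.011,0,1,0,0,0,0,1,0,0.012,0,0,1,0,0.012,0,0,1,0,0.006,0,0,1,0,0,0,0],
)

```text
time: 5.53
eef_pos: [547.6, 111.2, 118.1]
orientation: [-0.053, 0.999, 0.001, 0.0]
contact_force: [-0.0, 0.7, 1.1]
width: -0.1
gripper_force: 0.0
```

Emit:
step_arm(
  deltas=[1,0,0.005,0,0,1,0,0.005,0,0,1,0,0.005,0,0,1,0,0.005,0,0,1,0,0.005,0,0,1,0,0.005,0,0],
)

```text
time: 6.03
eef_pos: [544.6, 139.0, 117.6]
orientation: [-0.052, 0.999, -0.0, 0.0]
contact_force: [0.4, -0.6, 0.8]
width: -0.0
gripper_force: 0.3
```

Emit:
step_arm(
  deltas=[1,0,0.005,0,0,1,0,0.004,0,0],
)

```text
time: 6.2
eef_pos: [543.7, 147.6, 117.6]
orientation: [-0.052, 0.999, -0.0, -0.0]
contact_force: [0.7, -5.1, 1.1]
width: -0.2
gripper_force: 2.5
```

```bash
cat > look.py <<'E'
from h import *;from workcell import ctrl
np.set_printoptions(precision=1,suppress=True)
s=ctrl.get_state();c=ctrl.capture("wrist");z=c["range_z"];v,u=np.mgrid[:384,:512];K=c["camera_matrix"]
p=np.stack([(u-K[0,2])*z/K[0,0],(v-K[1,2])*z/K[1,1],z,np.ones_like(z)],-1)@c["mount"].T
p=p[...,:3][z>0];Z=s["eef_pos"][2]-p[:,2];print(s["eef_pos"],s["contact_force"],s["time"])
# tabs: strip just in front of the bar, tins' tops
X0=543.0;a=R.from_quat(s["orientation"]).as_matrix();W=p@a.T+s["eef_pos"]
# rack frame: origin under middle tin as measured, yaw 0.1035
yaw=.1035;o=np.array([502.2,-46.5]);d=W[:,:2]-o;rx=d@[np.cos(yaw),np.sin(yaw)];ry=d@[-np.sin(yaw),np.cos(yaw)]
def rng(m,n):print(n,m.sum(),*( [np.percentile(q[m],[2,50,98]) for q in(rx,ry,Z)] if m.sum()>5 else []))
t=(Z>117)&(Z<127)&(rx>36)&(rx<48)
for k,y in(("L",125),("M",0),("R",-125)):rng(t&(abs(ry-y-35)<45),"tab"+k)
for k,y in(("L",125),("M",0),("R",-125)):rng((abs(Z-110)<4)&(rx<20)&(abs(ry-y)<45),"tin"+k)
rng((Z>145)&(Z<158)&(abs(rx-60)<16)&(ry>165)&(ry<245),"lug")
E
python3 look.py
```

```text
[543.7 147.6 117.6] [ 0.7 -5.1  1.1] 6.2
tabL 584 [36.3 41.9 47.6] [158.9 166.8 174.4] [119.3 121.2 122.5]
tabM 236 [36.2 42.6 47.7] [45.9 49.2 50.4] [117.2 120.4 122.1]
tabR 0
tinL 10499 [-29.8  -6.8  18.8] [ 94.9 124.8 153.9] [107.7 109.7 111.2]
tinM 0
tinR 0
lug 1496 [48.7 53.2 62.8] [177.2 204.7 214.5] [145.5 152.5 157.1]
```

The bar is moving and has met the pin at about 5 N. I'll keep pushing.

Emit:
step_arm(
  deltas=[1,0,0.004,0,0,1,0,0.004,0,0,1,0,0.003,0,0,1,0,0,0,0],
)

```text
time: 6.58
eef_pos: [542.3, 159.5, 117.6]
orientation: [-0.052, 0.999, 0.0, -0.0]
contact_force: [-0.2, 0.3, 0.7]
width: -0.2
gripper_force: 0.0
```

```bash
python3 look.py
```

```text
[542.3 159.5 117.6] [-0.2  0.3  0.7] 6.5833
tabL 584 [36.2 41.9 47.8] [176.2 184.  191.8] [119.9 121.3 122.5]
tabM 421 [36.3 42.3 47.8] [58.6 64.9 67.6] [117.3 121.  122.4]
tabR 0
tinL 10563 [-29.9  -6.9  18.8] [ 94.9 124.9 154.1] [107.6 109.8 111.2]
tinM 0
tinR 0
lug 1539 [48.7 53.6 63.2] [189.1 221.3 231.5] [145.4 152.2 156.8]
```

The bar snapped in: the tab jumped 17 mm for a 12 mm push, the lug is clear of the fingers and the force is zero. Next I go up and open over the left tin.

Emit:
step_arm(
  deltas=[1,0,0,-0.02,0,1,0,0,-0.03,0,1,0,0,-0.03,0,-1,0.02,-0.02,0,0,-1,0.02,-0.025,0,0,-1,0.02,-0.025,0,0,-1,0.007,-0.007,0,0,-1,0,0,0,0,-1,0,0,0,0,-1,0,0,0,0],
)

```text
time: 7.47
eef_pos: [484.3, 75.7, 197.6]
orientation: [-0.052, 0.999, 0.0, 0.0]
contact_force: [-0.5, 0.7, 0.1]
width: 83.0
gripper_force: 0.0
```

```bash
python3 look.py
```

```text
[484.3  75.7 197.6] [-0.5  0.7  0.1] 7.4667
tabL 226 [36.1 41.9 47.8] [176.  183.3 191.6] [119.1 121.3 122.5]
tabM 214 [36.2 42.1 47.5] [52.4 60.  67. ] [118.5 121.3 122.7]
tabR 249 [36.3 42.  47.7] [-72.8 -63.9 -57.4] [117.6 121.3 122.6]
tinL 3738 [-29.9  -6.6  18.8] [ 94.4 124.1 153.3] [107.8 109.9 111.3]
tinM 3737 [-29.3  -6.3  18.8] [-29.4   0.8  29.9] [107.5 109.9 111.4]
tinR 703 [-28.7   0.9  19.4] [-107.7  -98.6  -95. ] [106.3 109.3 111. ]
lug 0
```

The tool is aligned with the left tin in both axes. Descending and gripping.

Emit:
step_arm(
  deltas=[-1,0,0,0.03,0,-1,0,0,0.03,0,-1,0,0,0.025,0,-1,0,0,0.025,0,-1,0,0,0.02,0,-1,0,0,0.02,0,-1,0,0,0,0,-1,0,0,0,0,1,0,0,0,0,1,0,0,0,0,1,0,0,0,0,1,0,0,0,0,1,0,0,0,0,1,0,0,0,0],
  force=45,
)

```text
time: 8.68
eef_pos: [484.5, 75.1, 48.9]
orientation: [-0.052, 0.999, 0.0, 0.001]
contact_force: [-1.0, 0.2, 10.1]
width: 59.7
gripper_force: 44.4
```

Emit:
step_arm(
  deltas=[1,0,0,-0.005,0,1,0,0,-0.01,0,1,0,0,-0.015,0,1,0,0,-0.015,0,1,0,0,-0.005,0,1,0,0,0,0,1,0,0,0,0,1,0,0,0,0,1,0,0,0,0,1,0,0,0,0,1,0,0,0,0],
)

```text
time: 9.6
eef_pos: [483.7, 75.0, 97.2]
orientation: [-0.052, 0.999, -0.0, -0.0]
contact_force: [0.9, -0.6, -3.0]
width: 59.7
gripper_force: 46.1
```

```bash
python3 - <<'E'
from h import *;from workcell import ctrl
f=[]
s=ctrl.get_state();print(s["eef_pos"],s["joint_torque"])
for i in range(4):
    c=ctrl.capture("wrist");f.append(ctrl.get_state()["contact_force"])
print(np.round(f,2))
cv2.imwrite("pics/w4.png",c["img"][:,:,::-1])
E
```

```text
[483.70343247  74.95252994  97.22974087] [-9.38836783e-04 -8.39949417e+01 -1.21735152e+00 -1.23413926e+01
  1.39187151e-02 -2.01433897e-02 -2.27378878e-03]
[[-1.05 -0.65 -2.6 ]
 [ 0.69 -0.43 -3.14]
 [ 0.29  0.07 -2.81]
 [ 0.05 -0.19 -2.73]]
```

View pics/w4.png

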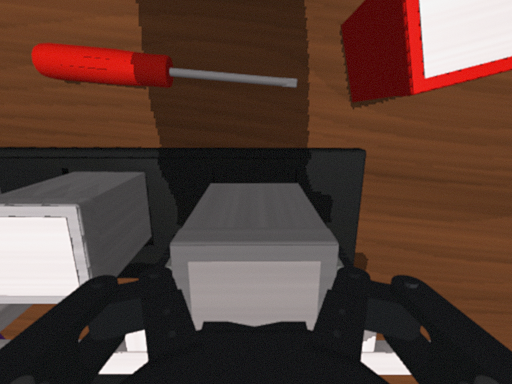

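The left tin is held upright and clear of the rack, at about −2.8 N. Setting it back in its nest.

Emit:
step_arm(
  deltas=[1,0,0,0.015,0,1,0,0,0.015,0,1,0,0,0.008,0,1,0,0,0.005,0,1,0,0,0.004,0,1,0,0,0.002,0,1,0,0,0,0,1,0,0,0,0],
)

```text
time: 10.47
eef_pos: [484.1, 75.0, 49.0]
orientation: [-0.052, 0.999, 0.0, 0.0]
contact_force: [-0.9, 0.6, -2.7]
width: 59.6
gripper_force: 46.3
```

Emit:
step_arm(
  deltas=[1,0,0,0.001,0,1,0,0,0.001,0,1,0,0,0,0],
)

```text
time: 10.72
eef_pos: [484.2, 74.9, 48.8]
orientation: [-0.052, 0.999, -0.0, 0.001]
contact_force: [-11.8, -1.7, 55.0]
width: 59.7
gripper_force: 51.9
```

Emit:
step_arm(
  deltas=[1,0,0,-0.0015,0],
)

```text
time: 10.8
eef_pos: [484.2, 75.0, 49.2]
orientation: [-0.052, 0.999, -0.0, 0.001]
contact_force: [1.0, -0.2, -2.0]
width: 59.6
gripper_force: 46.3
```

Emit:
step_arm(
  deltas=[-1,0,0,0,0,-1,0,0,0,0,-1,0,0,0,0,-1,0,0,0,0,-1,0,0,0,0,-1,0,0,-0.02,0,-1,0,0,-0.03,0,-1,0,0,-0.04,0,-1,0,0,-0.03,0,-1,0,0,-0.03,0,-1,0,0,0,0,-1,0,0,0,0,-1,0,0,0,0],
)

```text
time: 11.88
eef_pos: [483.7, 74.8, 197.7]
orientation: [-0.052, 0.999, -0.0, -0.0]
contact_force: [-0.5, -0.1, -1.3]
width: 85.4
gripper_force: 0.0
```

```bash
python3 look.py
```

```text
[483.7  74.8 197.7] [-0.5 -0.1 -1.3] 11.8833
tabL 221 [36.3 42.  47.6] [176.  183.3 191.5] [118.6 121.3 122.6]
tabM 223 [36.4 42.1 47.6] [51.8 59.8 67.1] [118.  121.4 122.6]
tabR 251 [36.4 41.9 47.7] [-73.2 -64.1 -57.5] [117.9 121.1 122.4]
tinL 3758 [-30.3  -6.9  19. ] [ 94.3 124.1 153.3] [107.8 109.8 111.3]
tinM 3719 [-29.3  -6.2  18.9] [-29.4   0.6  29.9] [107.5 109.8 111.2]
tinR 786 [-29.   -0.2  19.5] [-109.1  -99.2  -95. ] [106.1 109.2 110.9]
lug 0
```

The left tin is back in its nest at the same position and height as before. Now the middle tin.

Emit:
step_arm(
  deltas=[-1,0,-0.02,0,0,-1,0,-0.03,0,0,-1,0,-0.03,0,0,-1,0,-0.03,0,0,-1,0,-0.012,0,0,-1,0,0,0,0,-1,0,0,0.03,0,-1,0,0,0.03,0,-1,0,0,0.025,0,-1,0,0,0.025,0,-1,0,0,0.02,0,-1,0,0,0.018,0,-1,0,0,0,0,-1,0,0,0,0],
)

```text
time: 13.1
eef_pos: [495.8, -45.5, 49.6]
orientation: [-0.052, 0.999, 0.0, -0.001]
contact_force: [-0.2, -0.3, 0.8]
width: 85.2
gripper_force: 0.0
```

Emit:
step_arm(
  deltas=[1,0,0,0,0,1,0,0,0,0,1,0,0,0,0,1,0,0,0,0,1,0,0,0,0,1,0,0,0,0],
)

```text
time: 13.6
eef_pos: [496.9, -46.5, 51.2]
orientation: [-0.051, 0.999, -0.0, 0.001]
contact_force: [-1.1, 0.3, 8.2]
width: 59.9
gripper_force: 48.2
```

Emit:
step_arm(
  deltas=[1,0,0,-0.005,0,1,0,0,-0.01,0,1,0,0,-0.015,0,1,0,0,-0.015,0,1,0,0,-0.005,0,1,0,0,0,0,1,0,0,0,0,1,0,0,0,0,1,0,0,0,0,1,0,0,0,0,1,0,0,0,0],
)

```text
time: 14.52
eef_pos: [496.3, -46.4, 99.8]
orientation: [-0.052, 0.999, -0.0, -0.0]
contact_force: [-0.1, -0.4, -1.9]
width: 59.3
gripper_force: 49.1
```

```bash
python3 - <<'E'
from workcell import ctrl
import numpy as np
f=[]
for i in range(4): ctrl.capture("wrist");f.append(ctrl.get_state()["contact_force"])
print(np.round(f,2),ctrl.get_state()["eef_pos"])
E
```

```text
[[-0.55  0.89 -1.84]
 [ 0.69  0.16 -2.08]
 [-0.64 -0.07 -1.92]
 [ 0.16 -0.82 -1.9 ]] [496.38650899 -46.43112335 100.0045416 ]
```

Middle tin: about −1.9 N. Setting it back.

Emit:
step_arm(
  deltas=[1,0,0,0.015,0,1,0,0,0.015,0,1,0,0,0.008,0,1,0,0,0.005,0,1,0,0,0.003,0,1,0,0,0.002,0,1,0,0,0,0,1,0,0,0,0],
)

```text
time: 15.38
eef_pos: [496.6, -46.5, 52.5]
orientation: [-0.052, 0.999, -0.0, 0.0]
contact_force: [-0.9, 0.4, -1.3]
width: 59.5
gripper_force: 49.1
```

Emit:
step_arm(
  deltas=[1,0,0,0.0005,0,1,0,0,0,0],
)

```text
time: 15.55
eef_pos: [496.6, -46.5, 51.9]
orientation: [-0.052, 0.999, -0.0, 0.0]
contact_force: [-1.2, -0.3, -2.0]
width: 59.5
gripper_force: 49.1
```

Emit:
step_arm(
  deltas=[1,0,0,0.0005,0,1,0,0,0,0],
)

```text
time: 15.72
eef_pos: [496.5, -46.5, 51.3]
orientation: [-0.052, 0.999, -0.0, 0.0]
contact_force: [-0.6, -0.6, 0.1]
width: 59.3
gripper_force: 49.5
```

Emit:
step_arm(
  deltas=[-1,0,0,0,0,-1,0,0,0,0,-1,0,0,0,0,-1,0,0,0,0,-1,0,0,0,0,-1,0,0,-0.02,0,-1,0,0,-0.03,0,-1,0,0,-0.04,0,-1,0,0,-0.03,0,-1,0,0,-0.03,0,-1,0,0,0,0,-1,0,0,0,0,-1,0,0,0,0],
)

```text
time: 16.8
eef_pos: [496.2, -46.5, 200.7]
orientation: [-0.052, 0.999, -0.0, -0.0]
contact_force: [0.1, 0.2, -1.3]
width: 85.1
gripper_force: 0.0
```

Emit:
step_arm(
  deltas=[-1,0,-0.02,0,0,-1,0,-0.03,0,0,-1,0,-0.03,0,0,-1,0,-0.03,0,0,-1,0,-0.012,0,0,-1,0,0,0,0,-1,0,0,0,0],
)

```text
time: 17.38
eef_pos: [508.6, -167.5, 200.1]
orientation: [-0.051, 0.999, 0.0, -0.001]
contact_force: [-0.4, 0.2, 0.4]
width: 85.3
gripper_force: 0.0
```

```bash
python3 look.py
```

```text
[ 508.6 -167.5  200.1] [-0.4  0.2  0.4] 17.3833
tabL 0
tabM 241 [36.5 42.1 47.8] [50.5 57.  66.2] [117.7 121.1 122.5]
tabR 221 [36.2 42.3 47.8] [-74.  -66.4 -58.6] [118.1 121.4 122.7]
tinL 1415 [-30.1  -2.9  19.4] [ 92.3 101.4 116.2] [106.5 109.5 111. ]
tinM 3678 [-29.5  -6.5  18.8] [-28.8   0.2  30.5] [107.4 109.7 111.2]
tinR 3659 [-30.1  -6.8  18.8] [-156.  -126.5  -97.2] [107.8 109.9 111.3]
lug 0
```

The middle tin is back in its nest. The right tin is 5.5 mm further to the right than the TCP, so I shift by that and grip.

Emit:
step_arm(
  deltas=[-1,0,-0.0055,0,0,-1,0,0,0,0,-1,0,0,0.03,0,-1,0,0,0.03,0,-1,0,0,0.025,0,-1,0,0,0.025,0,-1,0,0,0.02,0,-1,0,0,0.02,0,-1,0,0,0,0,-1,0,0,0,0],
)

```text
time: 18.27
eef_pos: [509.4, -172.7, 51.1]
orientation: [-0.052, 0.999, 0.0, -0.001]
contact_force: [-0.3, 0.3, 0.9]
width: 85.6
gripper_force: 0.0
```

Emit:
step_arm(
  deltas=[1,0,0,0,0,1,0,0,0,0,1,0,0,0,0,1,0,0,0,0,1,0,0,0,0,1,0,0,0,0],
)

```text
time: 18.77
eef_pos: [510.1, -173.5, 52.5]
orientation: [-0.052, 0.999, -0.0, 0.001]
contact_force: [-1.1, -0.9, 9.0]
width: 59.8
gripper_force: 47.0
```

Emit:
step_arm(
  deltas=[1,0,0,-0.005,0,1,0,0,-0.01,0,1,0,0,-0.015,0,1,0,0,-0.015,0,1,0,0,-0.005,0,1,0,0,0,0,1,0,0,0,0,1,0,0,0,0,1,0,0,0,0,1,0,0,0,0,1,0,0,0,0],
)

```text
time: 19.68
eef_pos: [509.4, -173.2, 100.8]
orientation: [-0.052, 0.999, 0.0, -0.0]
contact_force: [0.4, 0.3, -6.4]
width: 59.5
gripper_force: 50.9
```

```bash
python3 - <<'E'
from workcell import ctrl
import numpy as np
f=[]
for i in range(4): ctrl.capture("wrist");f.append(ctrl.get_state()["contact_force"])
print(np.round(f,2),ctrl.get_state()["eef_pos"])
E
```

```text
[[ 0.18 -0.15 -5.94]
 [ 0.26 -0.31 -6.11]
 [ 0.33 -0.53 -5.93]
 [ 0.12  0.38 -4.8 ]] [ 509.53866252 -173.25110642  101.02497684]
```

The right tin is the heaviest (about −6 N against −2.8 and −1.9 N). Raising it and checking.

Emit:
step_arm(
  deltas=[1,0,0,-0.01,0,1,0,0,-0.02,0,1,0,0,-0.02,0,1,0,0,-0.02,0,1,0,0,-0.015,0,1,0,0,-0.005,0,1,0,0,0,0,1,0,0,0,0,1,0,0,0,0,1,0,0,0,0],
)

```text
time: 20.72
eef_pos: [509.2, -173.1, 190.3]
orientation: [-0.052, 0.999, 0.0, -0.001]
contact_force: [1.0, -0.6, -6.1]
width: 59.8
gripper_force: 51.1
```

```bash
python3 look.py; python3 - <<'E'
from workcell import ctrl
import cv2
c=ctrl.capture("scene")["img"][80:340,130:400,::-1]
cv2.imwrite("pics/s5.png",cv2.resize(c,None,fx=2.2,fy=2.2,interpolation=cv2.INTER_CUBIC))
E
```

```text
[ 509.2 -173.1  190.3] [ 1.  -0.6 -6.1] 20.7167
tabL 0
tabM 265 [36.3 41.7 47.8] [50.4 56.7 66. ] [117.7 121.2 122.6]
tabR 0
tinL 597 [-28.4   1.6  19.3] [ 91.9  94.5 102.8] [106.2 109.  110.7]
tinM 3980 [-29.7  -6.7  18.8] [-28.9   0.2  30.4] [107.4 109.8 111.3]
tinR 0
lug 0
```

View pics/s5.png

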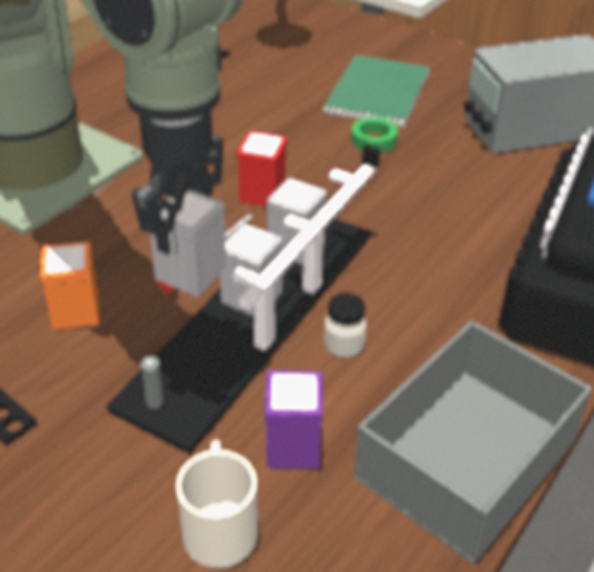

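The scene shows the heavy tin held upright at about (188,245), the other two in their nests at (297,195) and (252,245), the bar open, and the cell, jar and other items undisturbed. Handing in.

```bash
python3 -c "
from workcell import ctrl
print(ctrl.close_job())"
```

```text
the job is handed in; nothing more can be done
None
```

The job is handed in, with no verdict shown: the bar is unlocked, all three tins were hefted left to right, and the right tin, the heaviest (pull about 6 N against 2.8 and 1.9 N), is held upright about 135 mm above the deck. Two flaws: setting the left tin down briefly pressed it with 55 N, and I viewed 11 pictures, one over the limit of 10.

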